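# Slide the red-capped wash bottle home into its bay

### The job

Without gripping or lifting it, push the tall red-capped wash bottle low on its body so that it slides across the bench, standing upright, into the empty bay of the low aluminium fence (the bay with the blue spot), until it is all the way in against the bay's back wall. Push gently, do not tip it over, leave the blue-capped bottle and the other things on the bench where they are, and finish with the bottle released.

Things in the scene. Friction and masses are not known exactly. Their poses are not given: they have to be found in the camera images.
- bottle: Red-capped white wash bottle to push, loose, about 0.3 kg: round body 54 mm in diameter, straight to 118 mm, shoulder to 142 mm, red cap 32 mm wide to 164 mm, thin red spout to 199 mm within the body's outline. Origin: centre of its underside. z up; yaw is of no matter (round). Pushed within about 25 mm of its foot it slides; pushed higher up it may tip.
- mark: Flat blue spot, 48 mm in diameter, under 1 mm thick (no obstacle), on the bench in the empty bay. Origin: its centre, where the centre of the bottle's foot is when the bottle stands mid-bay touching the back wall. x axis: the direction in which a bottle goes into the bay; y across the bay.
- fence: Low aluminium fence fixed to the bench: two floorless bays side by side. Origin: on the bench between them. x axis: from the open side to the back wall; y along the row. Walls 6 mm thick, 35 mm high. Bay centres y = -44, +44 mm, each 82 mm wide; back wall's inner face x = +30 mm; side walls (y = -88, 0, +88 mm) end at x = -28 mm in 10 mm posts, mouth 78 mm wide. Either bay may be empty.
- parked: Blue-capped wash bottle, same size and shape as the red-capped one, standing loose in the other bay: leave it there. Origin: centre of its underside.
- wipes: Green wipes box, loose, 110 x 120 x 80 mm with a paper tuft on top up to 109 mm; leave alone. Origin: centre of its underside.
- flange: Steel ring lying flat on a paper sheet, loose, 60 mm outer and 34 mm inner diameter, 10 mm high; leave alone. Origin: centre of its underside.
- vial: Small amber jar with black cap, loose, 36 mm in diameter, 65 mm high; leave alone. Origin: centre of its underside.

How it is judged (in metres and radians):
At the end, for the whole second after the job is handed in: The red-capped bottle stands upright and at rest on the bench inside the bay with the blue spot, within 9 mm of touching the back wall; the blue-capped bottle, wipes box, steel ring and amber jar are within 15 mm of where they were (x of bottle in the frame of mark between -0.009 and 0.006 m and y of bottle in the frame of mark between -0.018 and 0.018 m and angle between each of bottle, parked's own z axis and vertical below 0.05 rad and height (world z) of bottle below 0.004 m and linear speed of bottle below 0.01 m/s and distance of each of parked, wipes, flange, vial from where it was at the start of the episode below 0.015 m).
It fails at once if the red-capped bottle is tipped by more than about 14 degrees (angle between bottle's own z axis and vertical above 0.25 rad).
It fails at once if the red-capped bottle is lifted off the bench (height (world z) of bottle above 0.012 m).
It fails at once if the red-capped bottle is gripped or pushed with more than 25 N (contact force between the fingers and bottle above 25 N).
It fails at once if the red-capped bottle is pushed with the fingertips in its upper half (contact force between the fingers and bottle above 1 N and height (world z) of the grasp point above 0.095 m).
It fails at once if a bystander is moved by more than 15 mm (distance of any of parked, wipes, flange, vial from where it was at the start of the episode above 0.015 m).
It also fails if it takes over 64 s, if anything falls off the work surface, if the arm or the gripper's body presses on something with over 40 N, if the wrist force passes 120 N, or if a joint passes its speed limit or range.

### The arm

A 6-joint arm with a two-finger parallel gripper is mounted at the origin on the work surface. World frame = base frame: x ahead of the robot, y to its left, z up, the work surface at z = 0. Lengths are in m, angles in degrees, forces in N, time in s.
With the tool pointing down it reaches from about 0.325 to 0.775 m from the base axis. Payload 5.5 kg.
Tool frame: the origin (TCP) lies at the centre of the arm's flange, where the gripper is bolted on; the fingertips stand 182 mm ahead of it and the grasp point (between the pads) lies 163 mm ahead of it; z points along the fingers, y is the direction in which the jaws open and shut (so a half turn about z gives the same grasp; the last joint's range is limited). The gripper opens to 88 mm and grips with 3 to 60 N. Pads are 20 mm wide; open, the fingers measure 115 mm over their backs; the gripper's body (75 mm by 178 mm) begins 61 mm behind the grasp point.
Start: joints at [67.913, 5.22, 70.514, -0, 104.267, -3.249], TCP at [0.194, 0.568, 0.405] pointing down, gripper open.
Joint ranges: [-164.24, 164.24], [-49.07, 125.15], [9.68, 141.18], [-86.29, 266.29], [3.28, 154.24], [-151.56, 151.56]. Speed limits (degrees/s): [147.25, 147.25, 172.46, 180, 180, 180].

### API

Orientations are given as [roll, pitch, yaw] about the fixed x, y, z axes, in that order (R = Rz(yaw) Ry(pitch) Rx(roll)).
In Python, from station import r gives the robot as it stands. The module is installed in compiled form; this text tells all that it offers. Calls block until the motion is done:
- r.reach(position, orientation): joint-space move of the TCP to a pose.
- r.servo_line(position, rotation=None, speed=0.15): straight line of the TCP; rotation=None keeps the orientation; speed is the mean speed in m/s.
- r.move_joints(angles): joint-space move.
- r.let_go() and r.grab(squeeze=None): open the fingers fully, or close them until they stop; squeeze is the grip in N (None keeps the last).
- r.wait(seconds).
- r.inverse_kinematics(position, orientation): joint angles nearest the present ones, or None.
- r.sense(): the state.
- r.snapshot(name): name is "scene" or "side" or "wrist"; returns a dict with "frame" (480x640x3 uint8, red, green, blue), "fx", "fy", "cx", "cy" (pixels), "R" (3x3) and "t" (3): a world point X has camera coordinates R X + t. Camera axes: x right, y down, z forward; pixel columns grow to the right and rows downward; lengths in m; the calibration is good to about 2 mm. A picture is of the moment at which its call begins. There is no depth.
A pose or a line that the arm cannot do raises r.IKError and nothing moves.
- r.hand_in(): hands the job in, once; it reports no verdict.
The state is a dict: "clock": time; "joints": joint angles; "joint_vel": joint speeds; "joint_torque": joint torques, N m; "tcp_pos": TCP position; "orientation": TCP orientation; "contact_force": force on the tool from outside, world axes, zero at the start; "torque": the same for the moment, N m; "opening": finger opening in m.
Only numpy, scipy, OpenCV 4.12 (cv2) and the standard library are available. Lean on these libraries where they do the work, as an engineer would, in place of code of your own. Each camera call takes 0.05 s, during which the arm holds its last target. There are 200 camera calls.

## Working session

There is one attempt and no reset: what is moved stays moved. The work goes in short steps, each a Python script; the robot and the scene stay as the last script left them, time stands still between calls to the robot, and variables do not carry over. Pictures are saved under pics/ and viewed, about 8 in all and at most 12, crops included, and the job is handed in when it is done.

```bash
mkdir -p pics; cat > h.py <<'E'
from station import r
import numpy as np, cv2
def snap(n,f):
    s=r.snapshot(n); cv2.imwrite(f"pics/{f}.png",cv2.cvtColor(s["frame"],cv2.COLOR_RGB2BGR)); return s
def ray(s,u,v,z=0):
    R=np.array(s["R"]);t=np.array(s["t"]);c=-R.T@t
    d=R.T@np.array([(u-s["cx"])/s["fx"],(v-s["cy"])/s["fy"],1]); return c+d*(z-c[2])/d[2]
def proj(s,X):
    p=np.array(s["R"])@np.array(X)+np.array(s["t"]); return s["fx"]*p[0]/p[2]+s["cx"],s["fy"]*p[1]/p[2]+s["cy"]
E
python3 - <<'E'
from h import *
import pickle
for n in("scene","side"):
    s=snap(n,n); pickle.dump(s,open(n+".pkl","wb")); print(n,-np.array(s["R"]).T@s["t"])
print(r.sense())
E
```

```text
scene [0.97983056 0.59133854 0.69391051]
side [ 0.43448542 -0.89839884  0.90413499]
{'clock': 0.1, 'joints': array([ 6.79138004e+01,  5.25994192e+00,  7.05720931e+01, -8.20288776e-04,
        1.04264807e+02, -3.24927910e+00]), 'joint_vel': array([-0.02529281, -0.1746543 , -0.08612576,  0.00540852, -0.02771569,
       -0.0433804 ]), 'joint_torque': array([ 2.31192556e-03, -4.47861171e+01, -4.07567167e+01,  6.99955481e-02,
        2.85086705e-02, -1.05577321e-04]), 'tcp_pos': array([0.19376106, 0.56792495, 0.40363613]), 'orientation': array([-1.79903268e+02, -4.69499119e-03,  1.61162874e+02]), 'contact_force': array([-0.23896786, -0.47726411, -0.642301  ]), 'torque': array([0.0349334 , 0.01775939, 0.00937883]), 'opening': 0.08786409130418368}
```

View pics/scene.png

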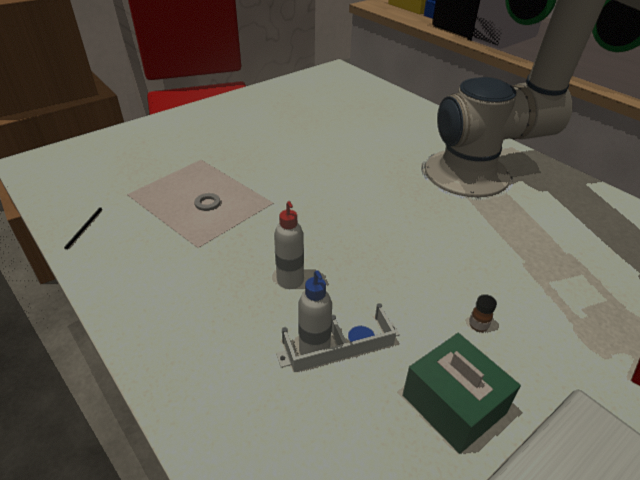

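View pics/side.png

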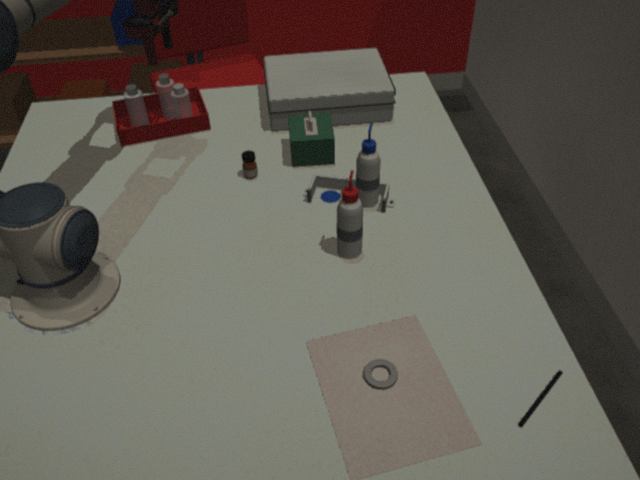

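The scene view shows the red bottle's foot at about (290,287) and the spot at (361,334). In the side view they are at (349,257) and (331,197). Next I compute positions and take a zoomed look at the fence.

```bash
python3 - <<'E'
from h import *
import pickle
S={n:pickle.load(open(n+".pkl","rb")) for n in("scene","side")}
def foot(s,u,v):
    p=ray(s,u,v); c=-np.array(s["R"]).T@s["t"]; d=(p-c)[:2]; return p[:2]+.027*d/np.linalg.norm(d)
for n,b,p in(("scene",(290,287.5),(315,352)),("side",(349,257.5),(368,206))):
    s=S[n]; print(n,"red",foot(s,*b),"parked",foot(s,*p))
    h=cv2.cvtColor(s["frame"],cv2.COLOR_RGB2HSV); m=cv2.inRange(h,(105,150,60),(125,255,255))
    k,l,st,ce=cv2.connectedComponentsWithStats(m)
    for i in range(1,k):
        if st[i,4]>30: print("blue",ce[i],st[i],ray(s,*ce[i])[:2])
print("vial",foot(S["scene"],481,330),foot(S["side"],250,178))
a=cv2.resize(S["scene"]["frame"][190:390,250:410],None,fx=2.9,fy=2.9,interpolation=cv2.INTER_CUBIC)
b=cv2.resize(S["side"]["frame"][120:270,290:400],None,fx=2.9*4/3,fy=2.9*4/3)[:580]
b=b[:,:340];a=np.hstack([a[:,:460],np.pad(b,((0,a.shape[0]-b.shape[0]),(0,0),(0,0)))])
cv2.imwrite("pics/crop.png",cv2.convertScaleAbs(cv2.cvtColor(a,cv2.COLOR_RGB2BGR),alpha=1.5))
E
```

```text
scene red [0.58719001 0.02744872] parked [0.64188497 0.1778445 ]
blue [309.94285714 284.38571429] [306 278  10  13  70] [0.56682408 0.06692097]
blue [359.41333333 332.89777778] [349 327  25  14 225] [0.57106149 0.21547691]
side red [0.58962063 0.03455661] parked [0.66111049 0.19744218]
blue [368.83076923 143.50769231] [363 140  12   8  65] [0.70387029 0.4259789 ]
blue [330.        196.1942446] [322 192  17  10 139] [0.57262109 0.22036002]
vial [0.36912999 0.33576458] [0.38437099 0.34822911]
```

View pics/crop.png

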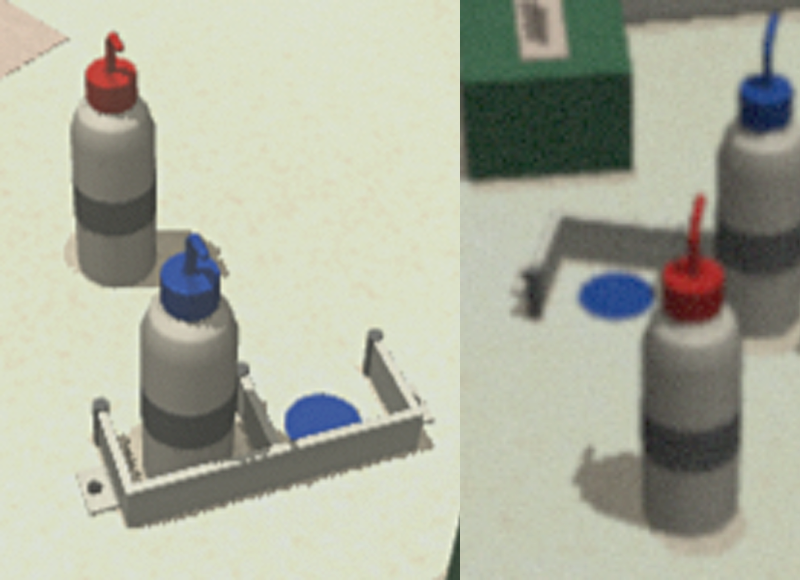

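```bash
python3 - <<'E'
from h import *
import pickle
r.grab(10)
r.reach([0.50,0.11,0.50],[180,0,180])
r.wait(.3)
s=snap("wrist","w1"); pickle.dump(s,open("w1.pkl","wb"));print(-np.array(s["R"]).T@s["t"],s["fx"])
print(r.sense()["clock"],r.sense()["joints"],r.sense()["opening"])
print(proj(s,[.572,.218,0]),proj(s,[.588,.03,0]))
E
```

```text
[0.42171622 0.1110505  0.4802328 ] 376.54400896056177
3.8083 [ 8.63305435e+00 -5.93567219e+00  7.18479882e+01 -1.70654508e-04
  1.14095214e+02 -8.13978446e+01] 0.00021368821182680915
(np.float64(397.530238916827), np.float64(246.46270910289437)) (np.float64(257.3944909055761), np.float64(257.92717702056046))
```

View pics/w1.png

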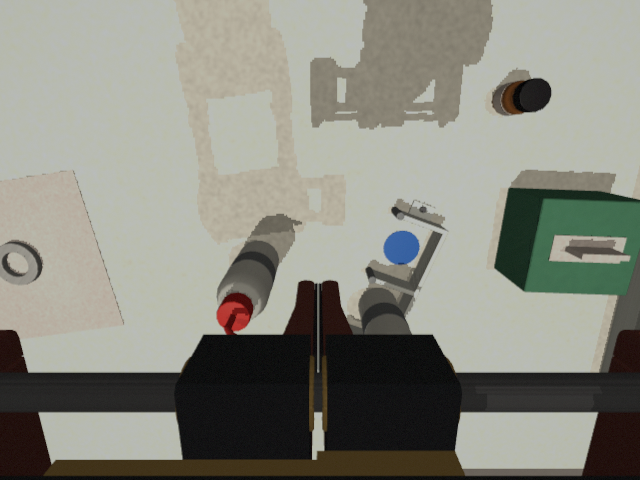

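The wrist view shows the spot at (402,248), fence posts near (396,211) and (369,271), and the red bottle's foot near (262,255). Next is one zoomed crop for the fence direction.

```bash
python3 - <<'E'
from h import *
import pickle
s=pickle.load(open("w1.pkl","rb"))
h=cv2.cvtColor(s["frame"],cv2.COLOR_RGB2HSV); m=cv2.inRange(h,(105,150,60),(125,255,255))
c=max(cv2.findContours(m,0,1)[0],key=cv2.contourArea); e=cv2.fitEllipse(c); print(e,ray(s,*e[0]))
a=s["frame"][190:340,220:460]
a=cv2.resize(a,None,fx=3.3,fy=3.3,interpolation=cv2.INTER_CUBIC)
cv2.imwrite("pics/w1c.png",cv2.cvtColor(a,cv2.COLOR_RGB2BGR))
E
```

```text
((401.21728515625, 247.1430206298828), (31.336196899414062, 33.92497634887695), 60.34855270385742) [0.57295811 0.22298758 0.        ]
```

View pics/w1c.png

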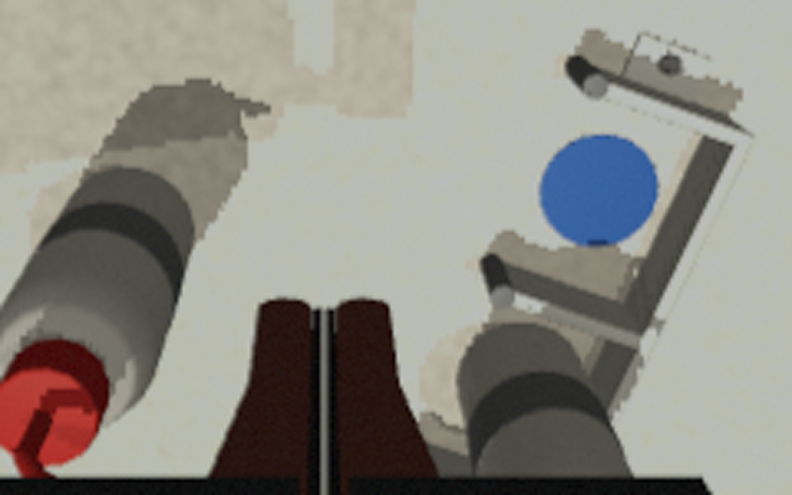

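```bash
python3 - <<'E'
from h import *
import pickle
s=pickle.load(open("w1.pkl","rb")); q=lambda x,y:(220+x/3.3,190+y/3.3)
def ang(a,b): d=b-a; return np.degrees(np.arctan2(d[1],d[0])),np.linalg.norm(d)
R=lambda x,y,z=0:ray(s,*q(x,y),z)
print("posts base",ang(R(490,260),R(572,60)),R(490,260),R(572,60))
for z in(.035,.045): print("posts top",z,ang(R(502,296,z),R(595,84,z)),R(502,296,z),R(595,84,z))
print("back base",ang(R(590,385),R(698,140)),R(590,385),R(698,140))
print("back top outer",ang(R(655,352,.035),R(750,133,.035)),R(750,133,.035))
print("side top",ang(R(607,93,.035),R(745,140,.035)))
S=pickle.load(open("scene.pkl","rb")); Q=lambda x,y:(250+x/2.9,190+y/2.9)
P=lambda x,y,z:ray(S,*Q(x,y),z)
print("scene back top outer",ang(P(127,497,.035),P(425,410,.035)),P(127,497,.035),P(425,410,.035))
print("bottle",R(130,235))
im=cv2.cvtColor(s["frame"],cv2.COLOR_RGB2BGR)
# silhouettes: overlay model circles for candidate
V={"w":(s,(220,190,140,150)),"scene":(S,(260,190,60,110)),"side":(pickle.load(open("side.pkl","rb")),(320,160,60,110))}
c=[.588,.030]; t=np.linspace(0,2*np.pi,60); out=[]
for n,(v,(x,y,w,h)) in V.items():
    k=5 if n!="w" else 3.6
    a=cv2.resize(cv2.cvtColor(v["frame"],cv2.COLOR_RGB2BGR)[y:y+h,x:x+w],None,fx=k,fy=k)
    for z,rad,col in((0,.027,(0,255,255)),(.118,.027,(0,255,0)),(.164,.016,(255,0,255))):
        p=np.array([proj(v,[c[0]+rad*np.cos(i),c[1]+rad*np.sin(i),z]) for i in t]); p=((p-[x,y]+.5)*k).astype(int)
        cv2.polylines(a,[p],True,col,1)
    out.append(np.pad(a,((0,560-a.shape[0]),(0,0),(0,0))))
o=np.hstack([out[0][:, :190+0] if 0 else out[0],out[1],out[2]]); print(o.shape); cv2.imwrite("pics/ov.png",cv2.resize(o,None,fx=.7,fy=.7) if o.shape[1]>800 else o)
E
```

```text
posts base (np.float64(160.86609957846136), np.float64(0.0887034926821976)) [0.60377873 0.18037874 0.        ] [0.51997565 0.2094537  0.        ]
posts top 0.035 (np.float64(159.82232048840322), np.float64(0.08901806252820253)) [0.60531982 0.18051095 0.035     ] [0.52176502 0.21121618 0.035     ]
posts top 0.045 (np.float64(159.82232048840322), np.float64(0.08701870256895726)) [0.60119605 0.17895086 0.045     ] [0.51951791 0.20896644 0.045     ]
back base (np.float64(161.2064428436411), np.float64(0.11399231903750856)) [0.66052042 0.22504389 0.        ] [0.55260555 0.26176757 0.        ]
back top outer (np.float64(162.1365151038697), np.float64(0.09303747860366689)) [0.54039629 0.26983624 0.035     ]
side top (np.float64(71.1084870716754), np.float64(0.055392269021274615))
scene back top outer (np.float64(161.10887524853206), np.float64(0.18331504931255296)) [0.71316411 0.21177103 0.035     ] [0.53972323 0.2711231  0.035     ]
bottle [0.59269739 0.03248462 0.        ]
(560, 1104, 3)
```

View pics/ov.png

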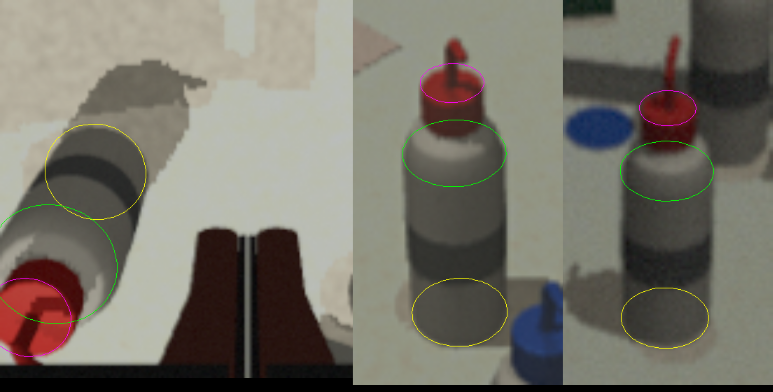

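```bash
cat >> h.py <<'E'
import pickle
from scipy.spatial.transform import Rotation as Ro
M=np.array([.573,.2225]); A0=71.0
u=lambda a:np.array([np.cos(np.radians(a)),np.sin(np.radians(a))])
toM=lambda b:np.array([(b-M)@u(A0),(b-M)@u(A0+90)])
fromM=lambda x,y:M+x*u(A0)+y*u(A0+90)
TH=np.radians(38)
def pose(k,a,z=.019,sg=1):
    """front fingertip edge at k (xy), height z, pushing along angle a"""
    p=np.append(u(a),0); up=np.array([0,0,1.]); d=p*np.sin(TH)-up*np.cos(TH); f=p*np.cos(TH)+up*np.sin(TH)
    x=sg*f; R=np.column_stack([x,np.cross(d,x),d])
    return np.append(k,z)-.010*f-.182*d, Ro.from_matrix(R).as_euler("xyz",degrees=True)
def cap(s,b):
    h=cv2.cvtColor(s["frame"],cv2.COLOR_RGB2HSV)
    m=cv2.inRange(h,(0,130,70),(8,255,255))|cv2.inRange(h,(172,130,70),(180,255,255))
    c=proj(s,[*b,.155]); w=np.zeros_like(m); cv2.circle(w,(int(c[0]),int(c[1])),40,255,-1)
    k,l,st,ce=cv2.connectedComponentsWithStats(m&w); i=1+np.argmax(st[1:,4]); x,y,ww,hh,_=st[i]
    ys,xs=np.nonzero(l==i); y0=y+hh  # use cap's lower rows (cap, not spout)
    q=ys>y0-13; return np.array([(xs[q].min()+xs[q].max())/2, y0]),st[i]
B0=np.array([.588,.030])
def off():
    s=pickle.load(open("scene.pkl","rb")); c,_=cap(s,B0); return ray(s,*c,.15)[:2]-B0
def locate(b=B0):
    s=r.snapshot("scene"); c,st=cap(s,b); return ray(s,*c,.15)[:2]-off(),st,s
E
python3 - <<'E'
from h import *
b,st,_=locate(); print(b,st,off(),toM(B0))
t=fromM(-.085,0); a=np.degrees(np.arctan2(*(t-B0)[::-1])); print("a",a)
for sg in(1,-1):
    for nm,k,aa,z in(("hi",B0-.067*u(a),a,.22),("lo",B0-.067*u(a),a,.019),("e1",t-.027*u(a),a,.019),("e2",fromM(-.027,0),A0,.019)):
        j=r.inverse_kinematics(*pose(k,aa,z,sg)); print(sg,nm,None if j is None else np.round(j))
E
```

```text
[0.59031048 0.03168725] [280 210  17  18 166] [0.01274684 0.01725135] [-0.1771288  -0.07685465]
a 110.83515754088175
1 hi [-22.  26.  54.  33. 123. -30.]
1 lo [-22.  32.  68.  28. 107. -41.]
1 e1 [-11.  19.  85.  32.  98. -34.]
1 e2 [ -6.  -3. 109.  40.  70.   1.]
-1 hi [-22.  26.  54.  33. 123. 150.]
-1 lo [-22.  32.  68.  28. 107. 139.]
-1 e1 [-11.  19.  85.  32.  98. 146.]
-1 e2 None
```

```bash
cat >> h.py <<'E'
def push(b,t,dist,gap=.025,a=None,speed=.05):
    """line up behind bottle b, push toward t for dist, back off by 8 mm"""
    if a is None: a=np.degrees(np.arctan2(*(t-b)[::-1]))
    K=lambda e:b+(e-.027)*u(a)
    r.servo_line(*pose(K(-gap),a),speed=.08)
    for e in np.arange(0,dist+1e-6,dist/max(1,round(dist/.02))):
        r.servo_line(*pose(K(e),a),speed=speed)
        print("  e%.3f"%e,np.round(r.sense()["contact_force"],1))
    r.servo_line(*pose(K(dist-.008),a),speed=.05)
    n,st,s=locate(b+dist*u(a)); S=r.sense()
    print("aim",round(a,1),"pred",toM(b+dist*u(a)).round(4),"seen",toM(n).round(4),st,"clock",round(S["clock"],1))
    return n,s
E
python3 - <<'E'
from h import *
b=np.array([.589,.031]); t=fromM(-.085,0); a=np.degrees(np.arctan2(*(t-b)[::-1]))
k=b-.067*u(a)
r.reach(*pose(k,a,.22)); r.servo_line(*pose(k,a)); print(r.sense()["contact_force"],r.sense()["clock"])
n,s=push(b,t,.035); np.save("b.npy",n)
cv2.imwrite("pics/p1.png",cv2.cvtColor(s["frame"],cv2.COLOR_RGB2BGR)[120:400,160:480][:, :].repeat(2,0).repeat(2,1))
E
```

```text
[ 0.12433303  1.04607227 -0.1032032 ] 6.2583
  e0.000 [-0.  -0.  -0.5]
  e0.018 [-0.7 -0.1  0.2]
  e0.035 [ 0.5 -0.3 -0.6]
aim 111.5 pred [-0.1492 -0.0548] seen [-0.1468 -0.0548] [297 208  18  27 279] clock 8.6
```

View pics/p1.png

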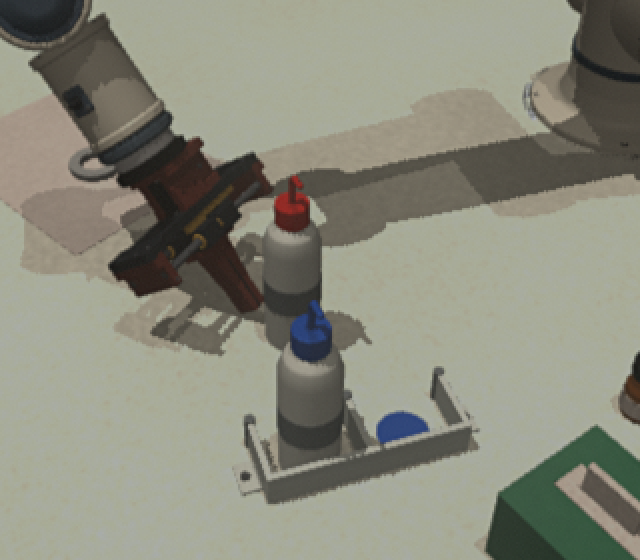

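The bottle slides upright as predicted. Its cap is at about (306,222) in the full image and the fingers are low behind it. Next I finish leg 1 in steps.

```bash
python3 - <<'E'
from h import *
b=np.load("b.npy"); t=fromM(-.080,0)
for i in range(3):
    d=np.linalg.norm(t-b)
    if d<.008: break
    b,s=push(b,t,min(d,.045),gap=.012)
np.save("b.npy",b)
s=snap("scene","p2"); cv2.imwrite("pics/p2.png",cv2.cvtColor(s["frame"],cv2.COLOR_RGB2BGR)[120:400,160:480].repeat(2,0).repeat(2,1))
E
```

```text
e0.000 [-0.2 -0.   0.2]
  e0.022 [-0.6  0.7 -0.1]
  e0.045 [ 0.1 -0.1  0.9]
aim 110.4 pred [-0.112  -0.0262] seen [-0.11   -0.0273] [320 222  18  23 258] clock 10.8
  e0.000 [ 0.2  0.5 -0.9]
  e0.020 [0.4 0.9 1. ]
  e0.041 [-0.1 -0.3 -0.3]
aim 113.4 pred [-0.08 -0.  ] seen [-0.0776 -0.0017] [341 226  19  28 319] clock 12.9
```

View pics/p2.png

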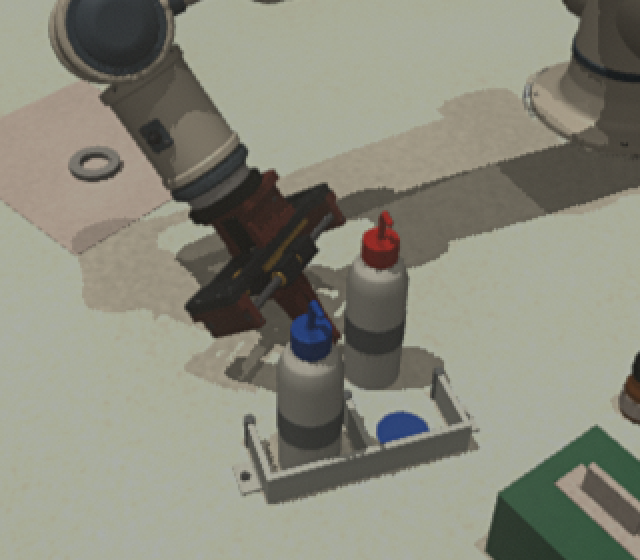

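The bottle stands before the mouth, with its foot's near edge at about (346.5,314). I check that against the cap estimate, swing the tool round and push straight in.

```bash
python3 - <<'E'
from h import *
b=np.load("b.npy"); s=pickle.load(open("scene.pkl","rb"))
p=ray(s,346.5,314)[:2]; c=(-np.array(s["R"]).T@s["t"])[:2]; f=p+.027*(p-c)/np.linalg.norm(p-c); print("foot est",toM(f),"cap est",toM(b))
r.servo_line(*pose(b-.062*u(113.4),113.4),speed=.1)
r.servo_line(*pose(b-.062*u(A0),A0),speed=.08)
b,st,_=locate(b); print(toM(b),st)
b,s=push(b,fromM(0,0),.03,gap=.012); np.save("b.npy",b)
cv2.imwrite("pics/p3.png",cv2.cvtColor(s["frame"],cv2.COLOR_RGB2BGR)[120:400,160:480].repeat(2,0).repeat(2,1))
E
```

```text
foot est [-0.07978934  0.00612875] cap est [-0.07756026 -0.00166449]
[-0.07756026 -0.00166449] [341 225  19  29 282]
  e0.000 [-0.7  0.1  0.1]
  e0.015 [0.8 0.4 0.1]
  e0.030 [ 0.1 -0.6  0.1]
aim 72.2 pred [-0.0476 -0.001 ] seen [-0.0454 -0.0029] [348 238  19  29 308] clock 17.4
```

View pics/p3.png

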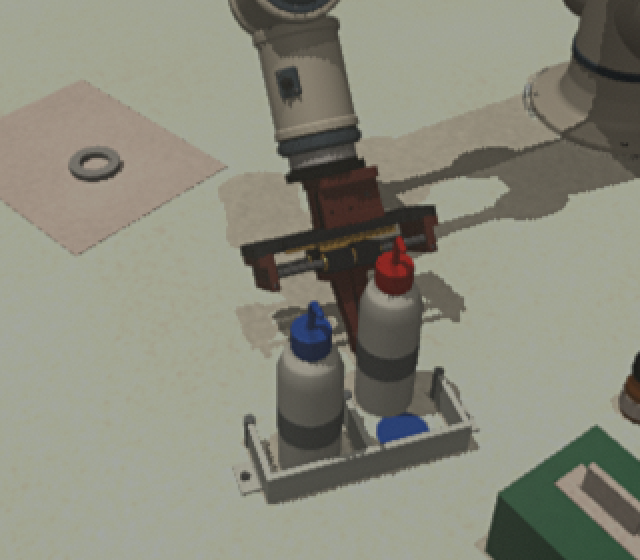

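```bash
python3 - <<'E'
from h import *
s=pickle.load(open("scene.pkl","rb"))
for b in(fromM(-.0454,-.003),fromM(-.0475,.003)):
    t=np.linspace(0,6.28,90)
    for z in(0,.059,.118):
        p=np.array([proj(s,[b[0]+.027*np.cos(i),b[1]+.027*np.sin(i),z]) for i in t]); p=(p-[160,120])*2
        print(toM(b),z,p.min(0).round(1),p.max(0).round(1))
E
```

```text
[-0.0454 -0.003 ] 0 [350.4 373. ] [409.2 418.5]
[-0.0454 -0.003 ] 0.059 [352.9 329.3] [414.4 374.9]
[-0.0454 -0.003 ] 0.118 [355.6 281.6] [420.1 326.9]
[-0.0475  0.003 ] 0 [355.6 369.8] [414.3 415.1]
[-0.0475  0.003 ] 0.059 [358.3 326.2] [419.7 371.4]
[-0.0475  0.003 ] 0.118 [361.3 278.5] [425.6 323.5]
```

```bash
python3 - <<'E'
from h import *
b=fromM(-.0465,.001)
b2,s=push(b,None,.025,gap=.010,a=A0); print(toM(b2))
# final: 1.5 mm steps from the known contact line, stop on force
K=lambda x:fromM(x-.027,.0)
y=.001
for x in np.arange(-.0235,.006,.0015):
    r.servo_line(*pose(fromM(x-.027,y),A0),speed=.02)
    F=np.array(r.sense()["contact_force"])[:2]@u(A0)
    if x>-.008: print(round(x,4),round(F,1),end="; ")
    if F<-3:
        r.wait(.1); F=np.array(r.sense()["contact_force"])[:2]@u(A0); print("re",round(F,1))
        if F<-3: break
b,st,s=locate(fromM(0,0)); print(toM(b),st,r.sense()["clock"])
cv2.imwrite("pics/p4.png",cv2.cvtColor(s["frame"],cv2.COLOR_RGB2BGR)[120:400,160:480].repeat(2,0).repeat(2,1))
t=np.linspace(0,6.28,90)
for x in(0,-.006):
  for z in(.059,.118):
    c=fromM(x,0);p=(np.array([proj(s,[c[0]+.027*np.cos(i),c[1]+.027*np.sin(i),z]) for i in t])-[160,120])*2; print(x,z,p.min(0).round(1),p.max(0).round(1))
E
```

```text
e0.000 [ 0.3  0.9 -0.1]
  e0.025 [0.8 0.  0.7]
aim 71.0 pred [-0.0215  0.001 ] seen [-0.0211 -0.0013] [354 249  20  28 325] clock 19.0
[-0.02113367 -0.00132384]
-0.007 -1.7; -0.0055 -1.0; -0.004 -1.4; -0.0025 -2.0; -0.001 -0.8; 0.0005 -1.4; 0.002 -5.1; re -4.8
[ 0.00141533 -0.0020393 ] [360 258  20  29 339] 23.8083
0 0.059 [375.7 364.3] [439.6 413.4]
0 0.118 [379.7 316.4] [446.7 365.5]
-0.006 0.059 [373.  359.4] [436.6 408. ]
-0.006 0.118 [376.8 311.6] [443.5 360.1]
```

View pics/p4.png

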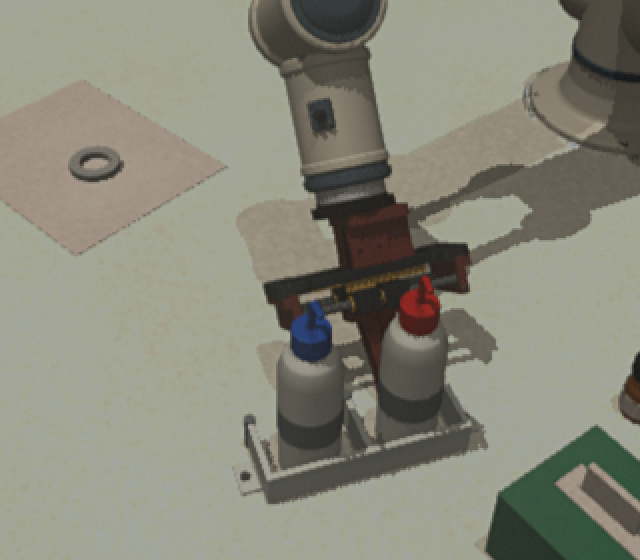

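The bottle is in the bay beside the parked one, cap at about (420,312) in the crop. The force rose to about 5 N at the expected wall position. Now I back off, check and hand in.

```bash
python3 - <<'E'
from h import *
r.servo_line(*pose(fromM(-.065,.001),A0),speed=.06)
r.servo_line(*pose(fromM(-.11,.001),A0,.10),speed=.12); r.wait(.5)
b,st,s=locate(fromM(0,0)); print(toM(b),st,r.sense()["clock"],r.sense()["contact_force"])
a=cv2.cvtColor(s["frame"],cv2.COLOR_RGB2BGR)[120:400,160:480].repeat(2,0).repeat(2,1)
cv2.imwrite("pics/p5.png",a)
# bystander image change vs start (parked cap, ring, jar)
s0=pickle.load(open("scene.pkl","rb"))["frame"].astype(int);d=np.abs(s["frame"].astype(int)-s0).max(2)
for n,(x,y,w,h) in dict(parkedcap=(303,272,26,30),ring=(190,188,36,26),jar=(466,290,34,44),box=(400,332,122,130)).items(): print(n,d[y:y+h,x:x+w].mean())
E
```

```text
[ 0.00141533 -0.0020393 ] [360 258  20  29 334] 26.1 [-0.0340749   0.63408576  0.48380476]
parkedcap 18.8
ring 12.322649572649572
jar 9.959893048128341
box 10.547919293820932
```

View pics/p5.png

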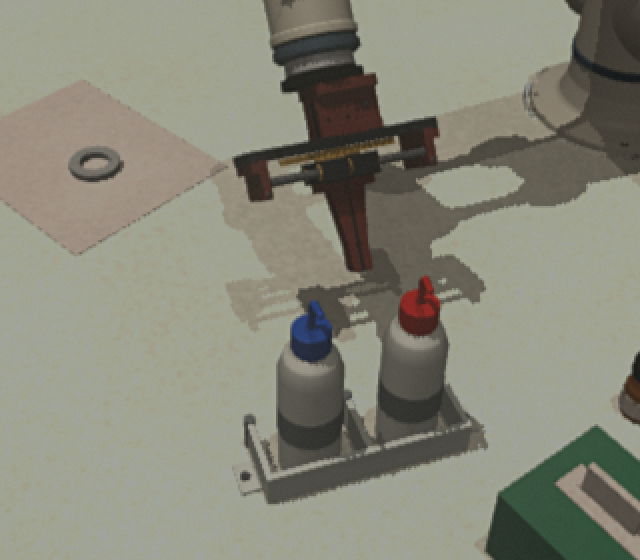

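The tool is clear, the red bottle stands upright against the back wall with its cap at (420,312), and the bystanders are where they were.

```bash
python3 -c "
from h import *
r.hand_in(); print(r.sense()['clock'])"
```

```text
the job is handed in; nothing more can be done
the job is handed in; nothing more can be done
```

The red-capped bottle is in the bay with the blue spot, upright and touching the back wall. I handed the job in shortly after 26 s on the robot's clock; no verdict was reported.

**What I did:** I pushed with the closed fingers, tilted 38°, their front edge about 19 mm above the bench. The first leg went diagonally to the front of the bay mouth, and the second straight in. I stopped when the push force rose from about 1 N to 5 N at the expected back wall position, then backed off and lifted clear.

**Last checks:**
- **Bottle position:** the cap put the bottle at x ≈ +1.4 mm, y ≈ −2 mm in the mark's frame. It had not moved after release, and the limits are −9 to +6 mm in x and ±18 mm in y.
- **Bystanders:** the blue-capped bottle, ring, box and jar look unmoved in the pictures. The pixel comparison with the first picture showed only small differences (mean change 10–19 grey levels). I had no noise baseline for it, so it is only weak support.
- **Disagreement:** before the second leg, the foot and cap estimates of the bottle's sideways position differed by about 8 mm. I settled it by comparing the bottle's outline with the model and steered on a value in between.

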